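# Fit the C-shaped depth stop to a leaning insertion probe

## Robot

A 6-joint arm with a two-finger parallel gripper is mounted at the origin on the work surface. World frame = base frame: x ahead of the robot, y to its left, z up, the work surface at z = 0. Lengths are in m, angles in degrees, forces in N, time in s.
With the tool pointing down it reaches from about 0.275 to 1 m from the base axis. Payload 8.4 kg.
Tool frame: the origin (TCP) lies midway between the tips of the shut fingers; the grasp point (between the pads) lies 19 mm behind it; z points along the fingers, y is the direction in which the jaws open and shut (so a half turn about z gives the same grasp; the last joint's range is limited). The gripper opens to 85 mm and grips with 20 to 120 N. Pads are 22 mm wide; open, the fingers measure 114 mm over their backs; the gripper's body (76 mm by 85 mm) begins 54 mm behind the grasp point. The pads swing forward as they close: fully open they stand 13 mm farther back than shut.
Start: joints at [-64.194, 20.225, 93.587, -0, 66.188, -0.138], TCP at [0.273, -0.562, 0.231] pointing down, gripper open.
Joint ranges: [-150.9, 150.9], [-52.94, 120.26], [3.33, 152.33], [-74.26, 254.26], [0, 154.13], [-172.89, 172.89]. Speed limits (degrees/s): [127.2, 127.2, 159.86, 180, 180, 180].

## Interface

Orientations are given as a 3x3 rotation matrix whose columns are the frame's x, y, z axes.
In Python, from bench import r, readout, imaging gives the robot as it stands. The module is installed in compiled form; this text tells all that it offers. Calls block until the motion is done:
- r.reach(position, orientation): joint-space move of the TCP to a pose.
- r.line_to(position, velocity=0.15, rot=None, contact_N=None): straight line of the TCP; rot=None keeps the orientation; velocity is the mean speed in m/s. With contact_N (N) it stops when the force on the tool has changed by that much, and returns True; else False.
- r.goto_joints(angles): joint-space move.
- r.gripper_to(opening, strength=None): finger opening in m; strength is the grip in N (None keeps the last); returns when the fingers have stopped.
- r.pause(seconds).
- r.inverse_kinematics(position, orientation): joint angles nearest the present ones, or None.
- readout.get_obs(): the state.
- imaging.snapshot(name): name is "side" or "top"; returns the picture (480x640x3 uint8, blue, green, red); there is no depth.
- imaging.get_calibration(name): a dict with "fx", "fy", "cx", "cy" (pixels), "view" (4x4, takes a point from world to camera coordinates). Camera axes: x right, y up, looking along -z (the intrinsics and any distortion apply to the point x, -y, -z); pixel columns grow to the right and rows downward; lengths in m; the calibration is good to about 2 mm. A picture is of the moment at which its call begins. get_calibration takes no time and is no camera call.
A pose or a line that the arm cannot do raises r.PlanningError and nothing moves.
- r.close_job(): hands the job in, once; it reports no verdict.
The state is a dict: "clock": time; "joint_pos": joint angles; "qvel": joint speeds; "effort": joint torques, N m; "position": TCP position; "ee_rot": TCP orientation; "ft_force": force on the tool from outside, world axes, zero at the start; "torque": the same for the moment, N m; "grip_width": finger opening in m.
Only numpy, scipy, OpenCV 4.12 (cv2) and the standard library are available. Lean on these libraries where they do the work, as an engineer would, in place of code of your own. Each camera call takes 0.05 s, during which the arm holds its last target.

## Task

Pick up the loose C-shaped depth stop and fit it to the leaning probe on the calibration stand: slide it sideways, gap first and from the upper side of the lean, into the thin neck between the two collars of the stem until the neck is fully home in the C. How far the stem is drawn out differs, so feel gently for the neck and do not force the stop against the probe. Leave it sitting there by itself, handle uphill, and do not disturb the other things on the bench.

Things in the scene. Friction and masses are not known exactly. Their poses are not given: they have to be found in the camera images.
- clip: The loose depth stop: a plain steel C, 22 mm thick, 58 mm outer and 20 mm inner diameter, with a gap 17 mm wide flaring to 54 mm at the mouth, and a black bar handle opposite. 0.14 to 0.23 kg, nearly all in the C. Origin at the C's centre, mid-thickness (lies flat, 11 mm up); x points out through the gap (lips end at +12 mm), z is the C's axis. Both faces are alike.
- handle (a point): Point on the depth stop's handle, 80 mm behind the C's centre (at x = -80 mm of it), mid-thickness: gripped here, the gripper clears stem and head. The handle is a bar 16 mm wide (y) and 22 mm thick (z) from x = -26 to -100 mm.
- guide: Fixed frame on the axis of the stem, which leans 30 degrees from vertical; origin 140 mm above the bench. z runs up the stem, y is square to it and points downhill (the way its top leans), x is level. The stop goes on moving along +y, its z parallel to the stem. The neck's middle lies anywhere from z = -18 to +18 mm: not reported, to be felt or seen. It stays put under light pushes.
- stand: Grey foot of the stand, a plate 120 x 200 x 14 mm with a block under the stem; fixed. Origin at the centre of its underside, straight below guide's origin. The stem's neck is 14 mm thick and 26 mm long, between two collars 50 mm wide and 8 mm thick, edges beside the neck chamfered 3 mm; the stem beyond the collars is 26 mm thick, so the C enters only at the neck.
- sleeve_top (a point): Top of the fixed sleeve (48 mm diameter) that holds the stem, 48 mm down the stem from guide's origin. Off the neck, the stop is halted by collar or stem with its centre about 13 to 35 mm short of the axis; on the neck it goes home to about guide y = +3 mm, then, let go, rests on the lower collar and is kept home by its weight.
- head_foot (a point): On the stem's axis, 94 mm up from guide's origin. About here (up to 18 mm up or down with the neck) begins the blue head: a collar 36 mm wide, then a level drum 76 mm in diameter, 55 mm wide, set 22 mm to the downhill side, its top 178 mm up the stem from the neck. On the uphill side the head reaches 18 mm from the axis.
- spacer_ring: Bystander: plain closed steel ring, 68 mm diameter, 18 mm tall, hole 30 mm; origin at the centre of its underside.
- fitting: Bystander: stepped brass pipe fitting, 42 mm diameter, 36 mm tall; origin at the centre of its underside.
- reducer_a: Bystander: conical aluminium pipe reducer, 80 mm diameter, 110 mm tall; origin at the centre of its underside.
- reducer_b: Bystander: another such reducer.
- screwdriver: Bystander: screwdriver, 190 mm long.
- gasket_stack: Bystander: black rubber ring stack, 90 mm diameter, 36 mm tall; origin at the centre of its underside.
- wrench: Bystander: wrench, 170 mm long.
There are look-alikes about, which are no part of the job. Leave any orange look-alike of the clip alone.

How it is judged:
By the outcome, as a careful person would: the job done as asked, in the order asked, and still so for the second after the job is handed in, with the robot touching nothing.
It also fails if it takes over 64 s, if anything falls off the work surface, if the arm or the gripper's body presses on something with over 40 N, if the wrist force passes 120 N, or if a joint passes its speed limit or range.

## Working session

There is one attempt and no reset: what is moved stays moved. The work goes in short steps, each a Python script; the robot and the scene stay as the last script left them, time stands still between calls to the robot, and variables do not carry over. Pictures are saved under pics/ and viewed, and the job is handed in when it is done.

```bash
mkdir -p pics
python3 - <<'E'
from bench import r, readout, imaging
import cv2
for n in("side","top"):
    cv2.imwrite(f"pics/{n}0.png",imaging.snapshot(n))
    c=imaging.get_calibration(n);print(n,c)
o=readout.get_obs();print(o['clock'],o['position'],o['ft_force'],o['grip_width'])
E
```

```text
side {'fx': 534.3049148465693, 'fy': 534.3049148465693, 'cx': 315.6313611627184, 'cy': 231.691713265988, 'view': array([[-9.79105945e-01, -2.03350801e-01, -2.35707096e-05,
         5.16945628e-01],
       [ 1.46891108e-01, -7.07340489e-01,  6.91442286e-01,
        -1.85397657e-01],
       [-1.40622015e-01,  6.76991790e-01,  7.22431703e-01,
        -1.18871379e+00],
       [ 0.00000000e+00,  0.00000000e+00,  0.00000000e+00,
         1.00000000e+00]])}
top {'fx': 623.0251186501432, 'fy': 623.0251186501432, 'cx': 325.8809403270138, 'cy': 233.46276834627722, 'view': array([[-0.02653656, -0.99963326, -0.00539933,  0.04261928],
       [ 0.99384134, -0.02696335,  0.1074819 , -0.54196328],
       [-0.10758807, -0.00251388,  0.99419238, -1.43780776],
       [ 0.        ,  0.        ,  0.        ,  1.        ]])}
0.1 [ 0.2732225  -0.5616553   0.23065228] [ 0.04307618 -0.6578512  -0.3748884 ] 0.08536438062814851
```

View pics/side0.png

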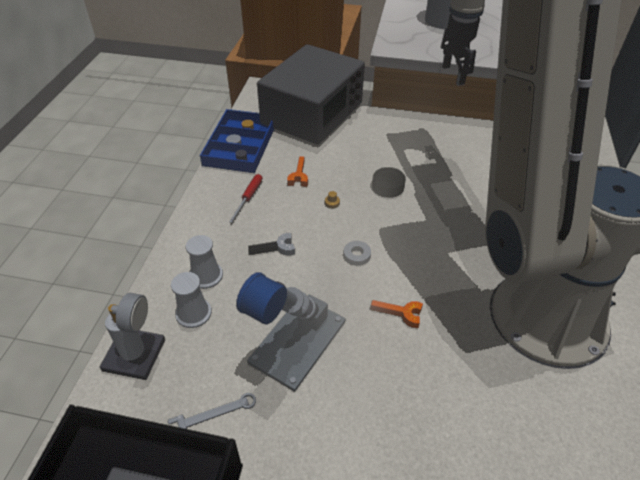

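View pics/top0.png

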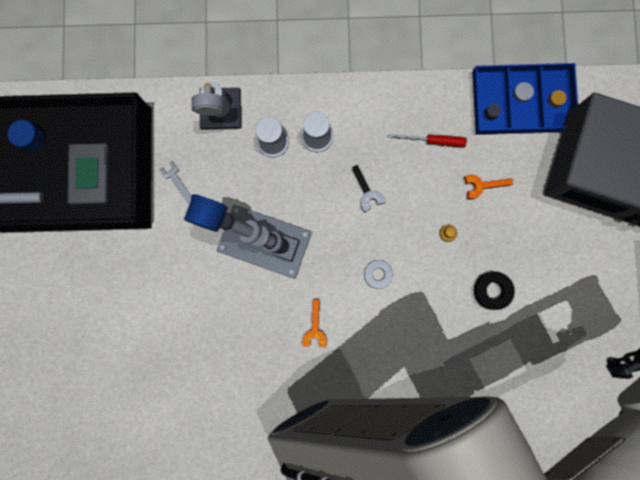

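Top view: the clip has its C at about (371,200) and its black handle end at (357,168). The stand plate is around (264,241), with the stem leaning to the image left and the blue drum at (206,212). I'll zoom in on these.

Run:
```python
import cv2,numpy as np
t=cv2.imread("pics/top0.png");s=cv2.imread("pics/side0.png")
a=cv2.resize(t[150:290,170:320],(600,560),interpolation=cv2.INTER_CUBIC)
b=cv2.resize(t[155:220,340:400],None,fx=4,fy=4,interpolation=cv2.INTER_CUBIC)
c=cv2.resize(s[220:390,220:360],None,fx=3.5,fy=3.5,interpolation=cv2.INTER_CUBIC)
cv2.imwrite("pics/ztop.png",a)
o=np.zeros((600,800,3),np.uint8);o[:c.shape[0],:c.shape[1]]=c;o[:b.shape[0],520:520+b.shape[1]]=b
cv2.imwrite("pics/zside.png",o)
```

```text
(no output)
```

View pics/ztop.png

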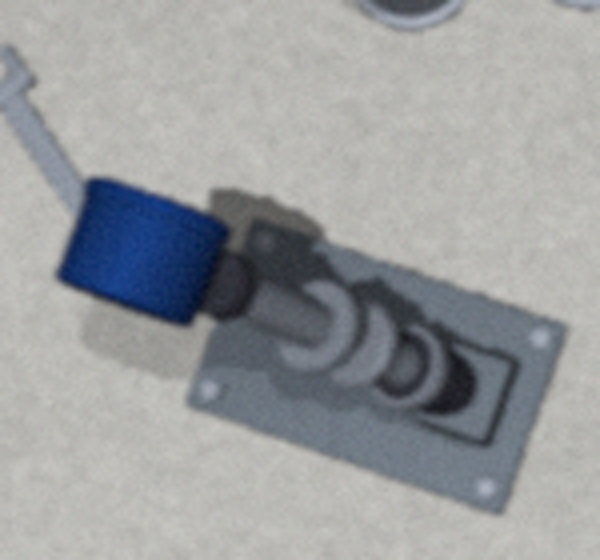

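View pics/zside.png

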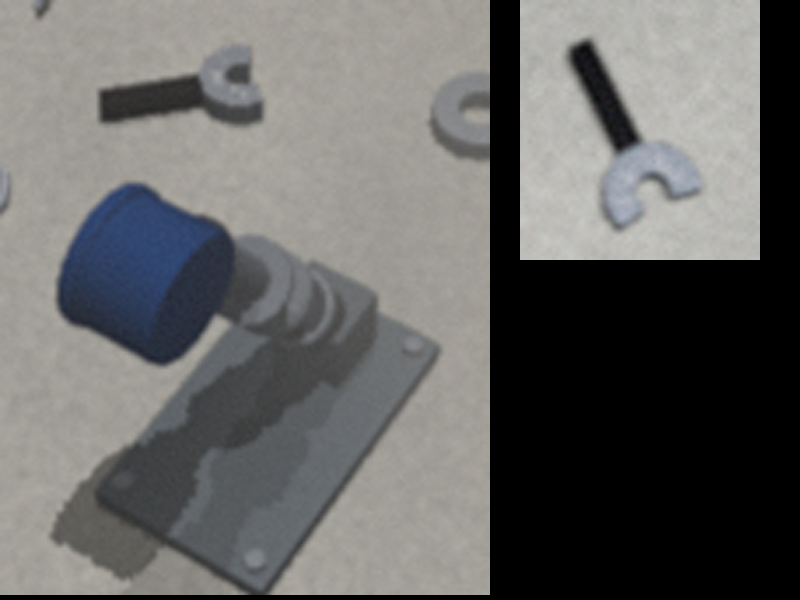

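```bash
cat > h.py <<'E'
import numpy as np,cv2
from bench import r, readout, imaging
CAL={n:imaging.get_calibration(n) for n in("side","top")}
def ray(n,u,v):
    c=CAL[n];V=c['view'];R=V[:3,:3];t=V[:3,3]
    d=np.array([(u-c['cx'])/c['fx'],-(v-c['cy'])/c['fy'],-1.])
    o=-R.T@t; d=R.T@d; return o,d/np.linalg.norm(d)
def onz(n,u,v,z):
    o,d=ray(n,u,v);return o+d*(z-o[2])/d[2]
def proj(n,p):
    c=CAL[n];V=c['view'];q=V[:3,:3]@np.asarray(p)+V[:3,3]
    return np.array([c['cx']+c['fx']*q[0]/-q[2],c['cy']+c['fy']*-q[1]/-q[2]])
def near_axis(n,u,v,a,k):
    o,d=ray(n,u,v);M=np.stack([k,-d],1);s=np.linalg.lstsq(M,o-a,rcond=None)[0]
    return s[0],np.linalg.norm(a+k*s[0]-o-d*s[1])
E
python3 - <<'E'
from h import *
t=cv2.imread("pics/top0.png");s=cv2.imread("pics/side0.png")
# screws: refine by bright centroid
def cen(im,u,v,rad=3):
    g=cv2.cvtColor(im,cv2.COLOR_BGR2GRAY).astype(float)
    for _ in range(4):
        ys,xs=np.mgrid[int(round(v))-rad:int(round(v))+rad+1,int(round(u))-rad:int(round(u))+rad+1]
        w=g[ys,xs]-np.median(g[ys,xs]);w[w<8]=0
        if w.sum()==0:break
        u,v=(xs*w).sum()/w.sum(),(ys*w).sum()/w.sum()
    return u,v
P=[cen(t,170+x/4-.4,150+y/4-.4) for x,y in((541,337),(486,488),(208,390),(265,240))]
W=np.array([onz("top",*p,0.016) for p in P]);print("top screws",np.round(P,1).tolist(),W.round(4).tolist())
S=[cen(s,220+x/3.5-.4,220+y/3.5-.4) for x,y in((412,345),(255,558),(122,480))]
W2=np.array([onz("side",*p,0.016) for p in S]);print("side screws",np.round(S,1).tolist(),W2.round(4).tolist())
# clip
hsv=cv2.cvtColor(t,cv2.COLOR_BGR2HSV)
roi=t[155:220,340:400].astype(int);g=roi.mean(2)
m=(g<70).astype(np.uint8);n,l,st,c=cv2.connectedComponentsWithStats(m)
i=1+np.argmax(st[1:,4]);pts=np.argwhere(l==i)[:,::-1]+[340,155]
rc=cv2.minAreaRect(pts.astype(np.float32));print("handle",rc,st[i])
print(g[:5,:5].mean(), roi[45,25],roi[:5,:5].mean((0,1)))
print("C px",[roi[y,x] .tolist()for x,y in((22,50),(33,38),(42,47))])
bx=cv2.boxPoints(rc);print([onz("top",*b,0.022).round(4).tolist() for b in bx])
E
```

```text
top screws [[304.5, 234.1], [290.9, 271.5], [221.7, 247.0], [235.9, 209.9]] [[0.5443, 0.0788, 0.016], [0.4563, 0.113, 0.016], [0.5187, 0.2761, 0.016], [0.6068, 0.2413, 0.016]]
side screws [[340.5, 313.6], [292.4, 379.2], [248.9, 350.7]] [[0.4512, 0.1014, 0.016], [0.5179, 0.276, 0.016], [0.6212, 0.2313, 0.016]]
handle ((360.4000244140625, 178.80001831054688), (27.72724151611328, 6.260990142822266), 63.43495178222656) [ 13  11  16  27 165]
179.18666666666667 [178 165 157] [176.52 180.36 180.68]
C px [[169, 158, 152], [174, 162, 156], [156, 147, 140]]
[[0.7001, -0.0372, 0.022], [0.7065, -0.0508, 0.022], [0.6455, -0.0784, 0.022], [0.6392, -0.0648, 0.022]]
```

Run:
```python
from h import *
from scipy.optimize import least_squares
t=cv2.imread("pics/top0.png");s=cv2.imread("pics/side0.png")
tf=cv2.GaussianBlur(t,(3,3),0).astype(int)
x0,y0,x1,y1=345,155,395,222
roi=tf[y0:y1,x0:x1];br=roi[...,0]-roi[...,2]
m=((br>7)&(roi.mean(2)>90)).astype(np.uint8)
n,l,st,c=cv2.connectedComponentsWithStats(m);i=1+np.argmax(st[1:,4])
print("C",st[i],c[i]+[x0,y0])
cs,_=cv2.findContours((l==i).astype(np.uint8),0,2)
cn=max(cs,key=cv2.contourArea)[:,0]+[x0,y0]
W=np.array([onz("top",u,v,0.022)[:2] for u,v in cn])
# handle via moments
g=t[y0:y1,x0:x1].mean(2);mh=(g<90).astype(np.uint8)
n,lh,sh,ch=cv2.connectedComponentsWithStats(mh);j=1+np.argmax(sh[1:,4])
hp=np.array([onz("top",u+x0,v+y0,0.022)[:2] for v,u in np.argwhere(lh==j)])
hc=hp.mean(0);ev,E=np.linalg.eigh(np.cov(hp.T));d=E[:,1]
if (W.mean(0)-hc)@d<0:d=-d
pr=(hp-hc)@d
print("handle c",hc,"ang",np.degrees(np.arctan2(d[1],d[0])),"extent",pr.min(),pr.max())
# circle with 28.5mm radius on outer contour points
c0=hc+d*0.063
for _ in range(4):
    rr=np.linalg.norm(W-c0,axis=1);k=(rr>0.024)
    f=least_squares(lambda p:np.linalg.norm(W[k]-p[:2],axis=1)-p[2],[*c0,.028],loss='soft_l1',f_scale=.001);c0=f.x[:2]
print("circle",f.x,k.sum(),"dist handle-C",np.linalg.norm(c0-hc),"ang",np.degrees(np.arctan2(*(c0-hc)[::-1])))
far=hc+d*(pr.min()-0.001);print("C from far end",far+d*0.1)
# reducers
for nm,(u,v) in dict(a=(270,137),b=(316,130)).items():
    print(nm,onz("top",u,v,0.11).round(3))
o=cv2.resize(t[y0:y1,x0:x1],None,fx=8,fy=8,interpolation=0)
for u,v in cn: cv2.circle(o,(int((u-x0)*8+4),int((v-y0)*8+4)),2,(0,0,255),-1)
for p,col in((c0,(0,255,0)),(hc,(255,255,0))):
    q=proj("top",[*p,0.022]);cv2.circle(o,(int((q[0]-x0+.5)*8),int((q[1]-y0+.5)*8)),4,col,-1)
cv2.imwrite("pics/clipfit.png",o)
# stem
h=np.array([np.cos(np.radians(69)),np.sin(np.radians(69)),0]);z=np.array([0,0,1.])
a=np.array([.5315,.1773,.14]);k=h*.5+z*np.cos(np.pi/6)
A=cv2.resize(t[150:290,170:320],None,fx=4,fy=4,interpolation=2)
B=cv2.resize(s[220:390,220:360],None,fx=3.5,fy=3.5,interpolation=2)
for zz in range(-50,101,10):
    col=(0,0,255) if zz else (0,255,0)
    p=proj("top",a+k*zz/1000);cv2.circle(A,tuple(int(q) for q in((p-[170,150]+.5)*4)),3,col,-1)
    p=proj("side",a+k*zz/1000);cv2.circle(B,tuple(int(q) for q in((p-[220,220]+.5)*3.5)),3,col,-1)
O=np.zeros((600,800,3),np.uint8)
A=A[140:460,180:500];O[:320,:320]=A
B=B[170:430,150:450];B=cv2.resize(B,None,fx=1.55,fy=1.55);O[:B.shape[0],330:330+B.shape[1]]=B
cv2.imwrite("pics/axis.png",O)
```

```text
C [ 16  35  24  22 283] [370.98233216 198.97879859]
handle c [ 0.67299225 -0.05782311] ang -155.9738284711602 extent -0.0345191101531234 0.033694762090298105
circle [ 0.61619075 -0.08498285  0.02788486] 20 dist handle-C 0.06296080037841127 ang -154.44512349721637
C from far end [ 0.61409801 -0.08407676]
a [0.757 0.148 0.11 ]
b [0.77  0.044 0.11 ]
```

View pics/clipfit.png

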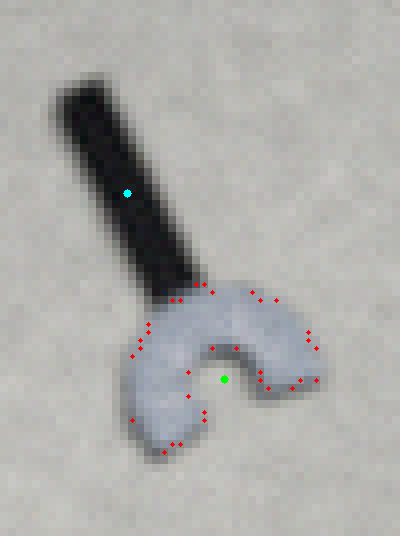

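View pics/axis.png

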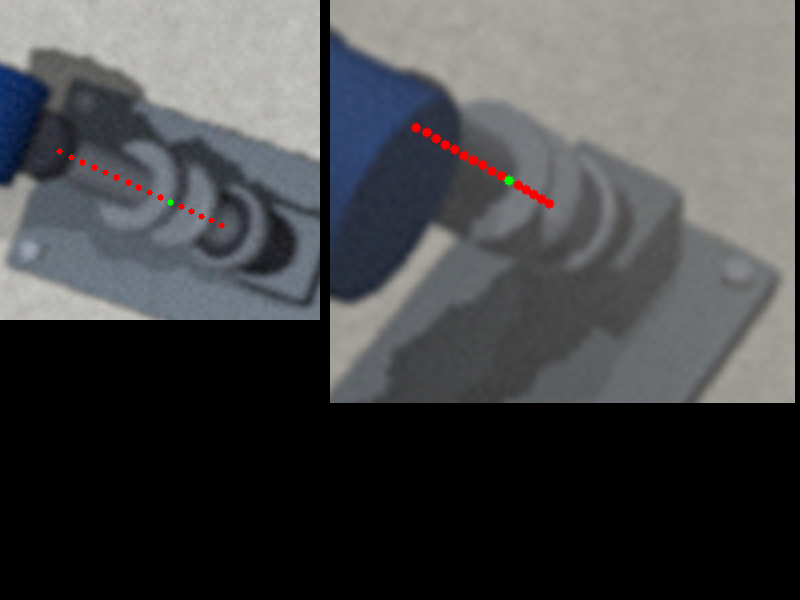

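Clip outline is found: C centre green at (373,202) and handle centroid (360.5,178.9). The projected stem axis runs down the middle of the stem in the top view. Next I'll zoom in on the collars to get a first estimate of the neck position.

Run:
```python
from h import *
t=cv2.imread("pics/top0.png")
h=np.array([np.cos(np.radians(69)),np.sin(np.radians(69)),0]);z=np.array([0,0,1.])
a=np.array([.5315,.1773,.14]);k=h*.5+z*np.cos(np.pi/6);x=np.cross(h,z)
x0,y0=215,205;F=10
A=cv2.resize(t[y0:y0+58,x0:x0+78],None,fx=F,fy=F,interpolation=2)
A=cv2.convertScaleAbs(A,alpha=1.6,beta=-60)
for zz in range(-50,71,5):
    for off in ((0,),(-.025,.025))[zz%10==0]:
        p=proj("top",a+k*zz/1000+x*off);cv2.circle(A,tuple(int(q) for q in((p-[x0,y0]+.5)*F)),2,(0,255,0) if zz==0 else (0,0,255),-1)
cv2.imwrite("pics/neckz.png",A);print(A.shape)
```

```text
(580, 780, 3)
```

View pics/neckz.png

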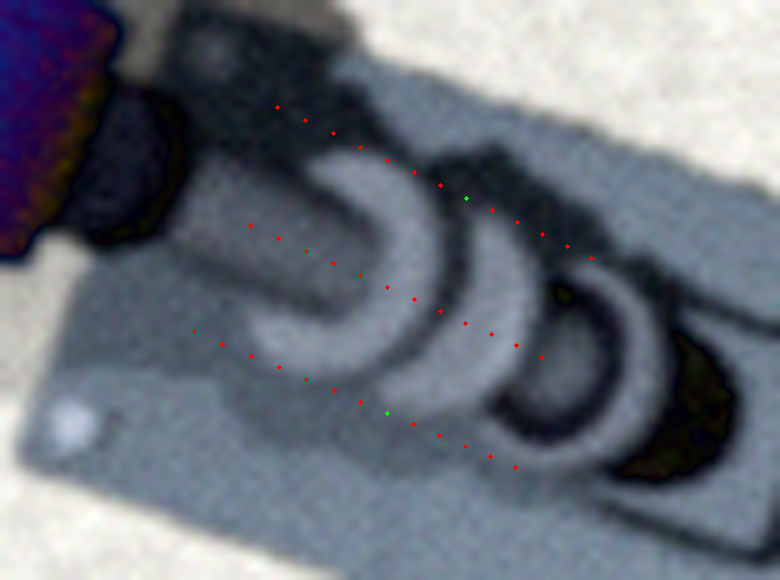

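Run:
```python
from h import *
t=cv2.imread("pics/top0.png")
h=np.array([np.cos(np.radians(69)),np.sin(np.radians(69)),0]);z=np.array([0,0,1.])
a=np.array([.5315,.1773,.14]);k=h*.5+z*np.cos(np.pi/6);y=h*np.cos(np.pi/6)-z*.5
g=cv2.cvtColor(t,cv2.COLOR_BGR2GRAY).astype(np.float32)
# brightness along the uphill generator of a 50 mm cylinder (edge of collars) 
ss=np.arange(-75,61,1.5)
x=np.cross(h,z)
out=[]
for s in ss:
    v=[]
    for off in(-.004,-.002,0,.002,.004):
        p=proj("top",a+k*s/1000-y*.025+x*off).astype(np.float32)
        v.append(cv2.remap(g,np.array([[p[0]]]),np.array([[p[1]]]),cv2.INTER_LINEAR)[0,0])
    out.append((float(s),int(np.mean(v))))
print(out)
```

```text
[(-75.0, 34), (-73.5, 33), (-72.0, 32), (-70.5, 34), (-69.0, 35), (-67.5, 35), (-66.0, 36), (-64.5, 39), (-63.0, 43), (-61.5, 50), (-60.0, 60), (-58.5, 70), (-57.0, 79), (-55.5, 87), (-54.0, 95), (-52.5, 102), (-51.0, 107), (-49.5, 110), (-48.0, 110), (-46.5, 109), (-45.0, 103), (-43.5, 93), (-42.0, 81), (-40.5, 70), (-39.0, 60), (-37.5, 55), (-36.0, 56), (-34.5, 61), (-33.0, 66), (-31.5, 72), (-30.0, 79), (-28.5, 84), (-27.0, 87), (-25.5, 90), (-24.0, 91), (-22.5, 91), (-21.0, 91), (-19.5, 90), (-18.0, 88), (-16.5, 84), (-15.0, 81), (-13.5, 78), (-12.0, 75), (-10.5, 72), (-9.0, 74), (-7.5, 78), (-6.0, 86), (-4.5, 98), (-3.0, 109), (-1.5, 119), (0.0, 126), (1.5, 131), (3.0, 132), (4.5, 131), (6.0, 128), (7.5, 125), (9.0, 123), (10.5, 122), (12.0, 121), (13.5, 120), (15.0, 119), (16.5, 118), (18.0, 114), (19.5, 106), (21.0, 97), (22.5, 86), (24.0, 77), (25.5, 71), (27.0, 70), (28.5, 73), (30.0, 81), (31.5, 91), (33.0, 101), (34.5, 109), (36.0, 116), (37.5, 121), (39.0, 124), (40.5, 125), (42.0, 124), (43.5, 124), (45.0, 121), (46.5, 118), (48.0, 114), (49.5, 111), (51.0, 105), (52.5, 99), (54.0, 94), (55.5, 91), (57.0, 90), (58.5, 90), (60.0, 91)]
```

```bash
cat >> h.py <<'E'
H=np.array([np.cos(np.radians(69)),np.sin(np.radians(69)),0]);Z=np.array([0,0,1.])
GO=np.array([.5315,.1773,.14]);GZ=H*.5+Z*np.cos(np.pi/6);GY=H*np.cos(np.pi/6)-Z*.5;GX=np.cross(GY,GZ)
CA=np.radians(-155.5);CX=np.array([np.cos(CA),np.sin(CA),0]);CC=np.array([.615,-.0847,.011])
def rot(x,z): # tool x, tool z
    return np.stack([x,np.cross(z,x),z],1)
def gp(y,zz,dep,x=0): # TCP for clip centre at guide (x,y,z); dep = TCP depth below clip mid-plane along tool z
    return GO+GX*x+GY*(y-.08)+GZ*(zz-dep)
E
python3 - <<'E'
from h import *
o=readout.get_obs();print(o['ee_rot'].round(2).tolist())
for sg in(1,-1):
    Rg=rot(sg*CX,-Z);Ri=rot(sg*GY,-GZ)
    g=CC-.08*CX;g[2]=.003
    for nm,p,R in(("pre",g+[0,0,.12],Rg),("grasp",g,Rg),("lift",g+[0,0,.25],Rg),("appr",gp(-.09,.016,.008),Ri),("home",gp(.003,.016,.008),Ri),("ret",gp(.003,.016,-.12),Ri)):
        q=r.inverse_kinematics(p,R);print(sg,nm,p.round(3),None if q is None else np.round(q,1))
E
```

```text
[[0.9, 0.44, -0.0], [0.44, -0.9, 0.0], [-0.0, -0.0, -1.0]]
1 pre [ 0.688 -0.052  0.123] [  -4.4   31.9   89.9   -0.    58.2 -118.9]
1 grasp [ 0.688 -0.052  0.003] [  -4.4   40.5   92.6   -0.    46.9 -118.9]
1 lift [ 0.688 -0.052  0.253] [  -4.4   25.    83.6   -0.    71.4 -118.9]
1 appr [0.48  0.044 0.232] [ 20.5  18.9 101.9 -22.3  80.9  49.3]
1 home [0.509 0.119 0.185] [ 25.9  26.5  96.7 -20.3  80.2  54.6]
1 ret [0.532 0.179 0.296] [ 29.6  24.5  84.7 -18.6  94.6  53. ]
-1 pre [ 0.688 -0.052  0.123] [-4.4 31.9 89.9 -0.  58.2 61.1]
-1 grasp [ 0.688 -0.052  0.003] [-4.4 40.5 92.6 -0.  46.9 61.1]
-1 lift [ 0.688 -0.052  0.253] [-4.4 25.  83.6 -0.  71.4 61.1]
-1 appr [0.48  0.044 0.232] [  20.5   18.9  101.9  -22.3   80.9 -130.7]
-1 home [0.509 0.119 0.185] [  25.9   26.5   96.7  -20.3   80.2 -125.4]
-1 ret [0.532 0.179 0.296] [  29.6   24.5   84.7  -18.6   94.6 -127. ]
```

Run:
```python
from h import *
Rg=rot(CX,-Z);g=CC-.08*CX
r.reach(np.array([g[0],g[1],.12]),Rg)
r.gripper_to(.05,80)
c=r.line_to(np.array([g[0],g[1],.003]),velocity=.08,contact_N=10)
o=readout.get_obs();print(c,o['clock'],o['position'],o['ft_force'])
cv2.imwrite("pics/side1.png",imaging.snapshot("side"));cv2.imwrite("pics/top1.png",imaging.snapshot("top"))
a=cv2.imread("pics/side1.png")[150:300,200:400];b=cv2.imread("pics/top1.png")[120:270,280:480]
cv2.imwrite("pics/g1.png",cv2.resize(np.hstack([a,b]),None,fx=2,fy=2))
```

```text
False 4.525 [ 0.68823323 -0.0515582   0.00360776] [-0.41867893  0.20091837  0.44751031]
```

View pics/g1.png

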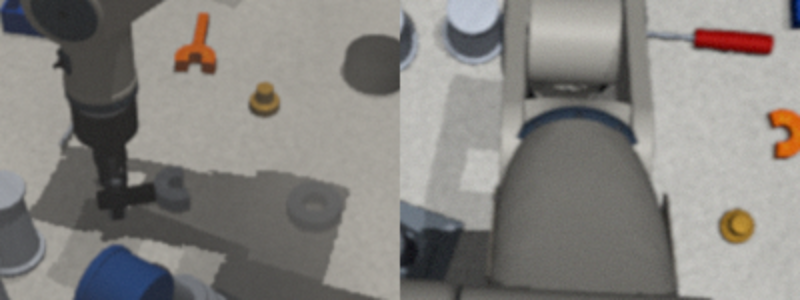

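The side view shows the fingers straddling the handle's far end, with the C still lying flat. I'll close and lift.

Run:
```python
from h import *
Rg=rot(CX,-Z);Ri=rot(GY,-GZ)
r.gripper_to(0.0,80)
o=readout.get_obs();print(o['clock'],o['grip_width'],o['position'],o['ft_force'].round(2))
p=o['position']
r.line_to(np.array([p[0],p[1],.28]),velocity=.15)
o=readout.get_obs();print(o['clock'],o['grip_width'],o['ft_force'].round(2),o['torque'].round(3))
st=np.array([.44,-.06,.30])
q=r.inverse_kinematics(st,Ri);print(q)
r.reach(st,Ri)
o=readout.get_obs();print(o['clock'],o['position'],o['joint_pos'],o['ft_force'].round(2))
cv2.imwrite("pics/side2.png",imaging.snapshot("side"));cv2.imwrite("pics/top2.png",imaging.snapshot("top"))
a=cv2.imread("pics/side2.png");b=cv2.imread("pics/top2.png")
cv2.imwrite("pics/g2.png",np.hstack([a[100:400,200:600],b[100:400,120:520]]))
```

```text
5.0333 0.01435709753738491 [ 0.68803529 -0.05158054  0.0034397 ] [-1.62 -0.65  5.27]
7.0333 0.014355638440406574 [ 0.64  0.45 -2.11] [ 0.064 -0.105  0.032]
[ 11.10752137   8.71381978 105.8589329  -25.24746783  83.19741812
  39.12242557]
9.375 [ 0.44015428 -0.05998001  0.29999529] [ 11.09970688   8.72199134 105.84398022 -25.23905299  83.19073884
  39.09131873] [-0.19  0.85 -1.87]
```

View pics/g2.png

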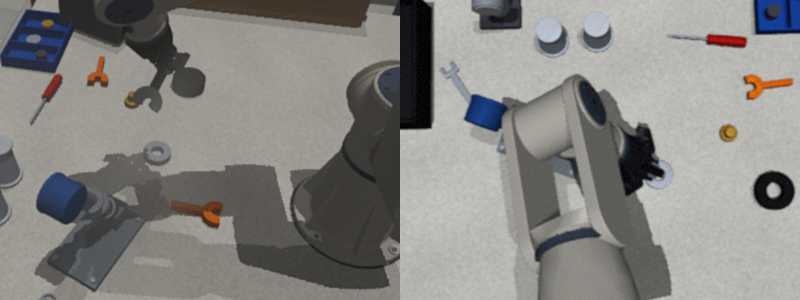

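Clip is held (about 14.4 mm opening), with the C hanging at roughly (350,190) in the full side picture. I'll compare its seen pose with the prediction.

Run:
```python
from h import *
s=cv2.imread("pics/side2.png")
o=readout.get_obs();T=o['position'];R=o['ee_rot'];print(np.degrees(np.arccos(np.clip(R[:,0]@GY,-1,1))))
c=T+R[:,0]*.08-R[:,2]*.0076
x0,y0=320,150;F=8
A=cv2.resize(s[y0:y0+70,x0:x0+95],None,fx=F,fy=F,interpolation=2)
A=cv2.convertScaleAbs(A,alpha=1.5,beta=-20)
def dot(p,col):
    q=proj("side",p);cv2.circle(A,tuple(int(v) for v in((q-[x0,y0]+.5)*F)),2,col,-1)
X,Y,Zc=R[:,0],-R[:,1],-R[:,2]
dot(c,(0,255,0))
for f,col in((.011,(0,0,255)),(-.011,(255,0,0))):
  for th in np.radians(np.arange(40,321,10)):
    dot(c+.029*(X*np.cos(th)+Y*np.sin(th))+Zc*f,col)
for x in(-.03,-.06,-.1): 
  for yy in(-.008,.008):dot(c+X*x+Y*yy-Zc*.011,(0,255,255)); dot(c+X*x+Y*yy+Zc*.011,(0,160,255))
cv2.imwrite("pics/held.png",A)
```

```text
0.012979977182543965
```

View pics/held.png

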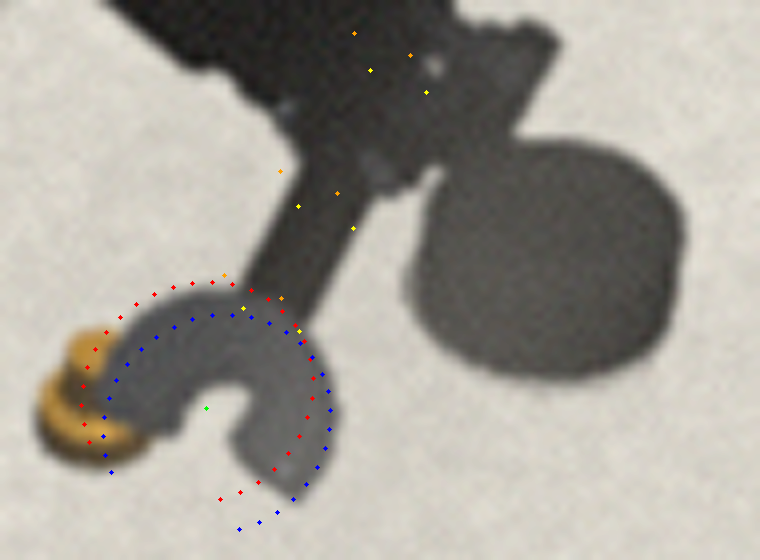

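Run:
```python
from h import *
s=cv2.imread("pics/side0.png")
x0,y0=270,268;F=10
A=cv2.resize(s[y0:y0+58,x0:x0+78],None,fx=F,fy=F,interpolation=2)
A=cv2.convertScaleAbs(A,alpha=1.6,beta=-50)
def dot(p,col):
    q=proj("side",p);cv2.circle(A,tuple(int(v) for v in((q-[x0,y0]+.5)*F)),2,col,-1)
n=.016
for zz,rad,col in((n+.021,.025,(0,0,255)),(n+.013,.025,(0,120,255)),(n-.013,.025,(255,0,0)),(n-.021,.025,(255,120,0)),(-.048,.024,(0,255,0))):
    for th in np.radians(np.arange(0,360,15)): dot(GO+GZ*zz+rad*(GX*np.cos(th)+GY*np.sin(th)),col)
cv2.imwrite("pics/sidestem.png",A)
t=cv2.imread("pics/top0.png");x0,y0=215,205
A=cv2.resize(t[y0:y0+58,x0:x0+78],None,fx=F,fy=F,interpolation=2);A=cv2.convertScaleAbs(A,alpha=1.6,beta=-60)
def dot(p,col):
    q=proj("top",p);cv2.circle(A,tuple(int(v) for v in((q-[x0,y0]+.5)*F)),2,col,-1)
for zz,rad,col in((n+.021,.025,(0,0,255)),(n+.013,.025,(0,120,255)),(n-.013,.025,(255,0,0)),(n-.021,.025,(255,120,0)),(-.048,.024,(0,255,0))):
    for th in np.radians(np.arange(0,360,15)): dot(GO+GZ*zz+rad*(GX*np.cos(th)+GY*np.sin(th)),col)
cv2.imwrite("pics/topstem.png",A)
```

```text
(no output)
```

View pics/sidestem.png

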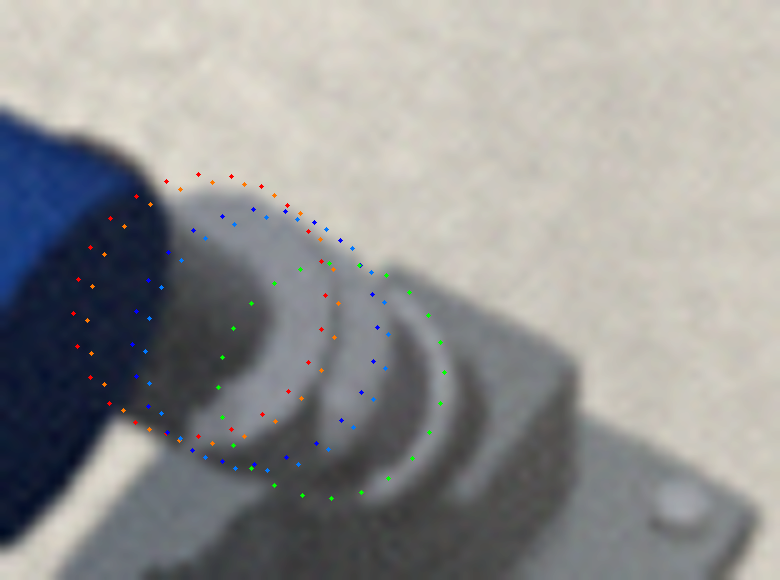

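View pics/topstem.png

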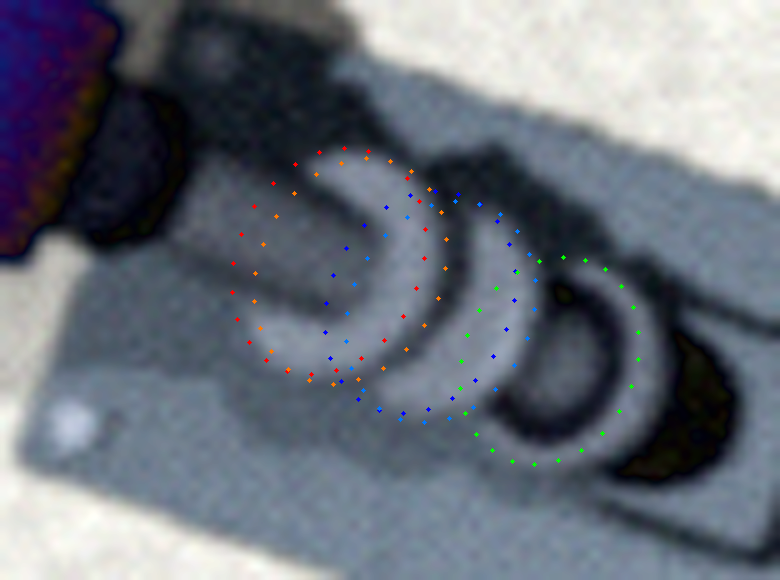

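Both views show the collars near the predicted rings for neck z ≈ +16 mm. The side view is about 1 px to the right for both stem and clip, so the lateral error cancels. Next: approach and feel gently.

```bash
cat >> h.py <<'E'
DEP=.0076
def guide():
    o=readout.get_obs();T=o['position'];R=o['ee_rot'];c=T+R[:,0]*.08-R[:,2]*DEP-GO
    f=o['ft_force'];return o['clock'],np.round(np.array([GX@c,GY@c,GZ@c])*1e3,1),np.round([GX@f,GY@f,GZ@f],1),round(o['grip_width']*1e3,2)
E
python3 - <<'E'
from h import *
Ri=rot(GY,-GZ)
r.line_to(gp(-.09,.016,DEP),velocity=.15,rot=Ri)
print(guide())
c=r.line_to(gp(-.045,.016,DEP),velocity=.06,contact_N=6);print(c,guide())
cv2.imwrite("pics/side3.png",imaging.snapshot("side"))
cv2.imwrite("pics/g3.png",cv2.resize(cv2.imread("pics/side3.png")[200:360,220:420],None,fx=4,fy=3.75))
E
```

```text
(10.4917, array([  0.1, -90.6,  16.1]), array([-0.6,  1.3, -1.5]), 14.24)
False (11.3917, array([ -0. , -45.1,  16. ]), array([ 1. ,  0.7, -1.9]), 13.88)
```

View pics/g3.png

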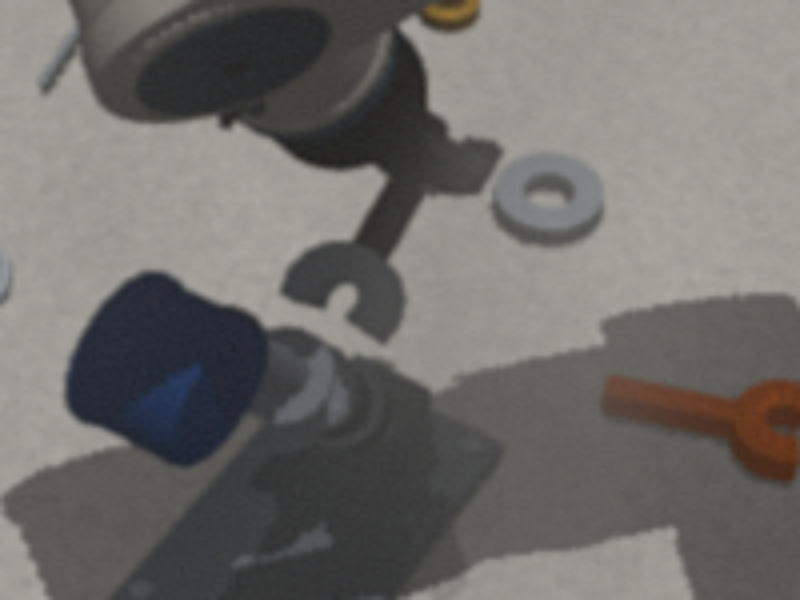

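The C, at about (345,290) in the zoom, lines up uphill of the collars at (315,390), gap first. Now to feel in.

Run:
```python
from h import *
c=r.line_to(gp(.004,.016,DEP),velocity=.03,contact_N=6);print(c,guide())
r.pause(.2);print(guide())
```

```text
False (13.225, array([ 0. ,  3.9, 16.1]), array([-0.2,  0.8, -1.5]), 14.13)
(13.425, array([ 0. ,  3.9, 16. ]), array([ 0. ,  1.9, -1.2]), 14.28)
```

It went in without contact. I'll confirm by feeling for home and then for the lower collar.

Run:
```python
from h import *
c=r.line_to(gp(.010,.016,DEP),velocity=.015,contact_N=5);print("home",c,guide())
k,g,f,w=guide();yh=g[1]/1e3
c=r.line_to(gp(yh-.001,.016,DEP),velocity=.02);print(guide())
c=r.line_to(gp(yh-.001,.008,DEP),velocity=.01,contact_N=4);print("down",c,guide())
cv2.imwrite("pics/side4.png",imaging.snapshot("side"))
cv2.imwrite("pics/g4.png",cv2.resize(cv2.imread("pics/side4.png")[200:360,220:420],None,fx=4,fy=3.75))
```

```text
home True (13.6917, array([-0.2,  5.3, 15.2]), array([ 0.7, -1.2, -0.2]), 13.88)
(13.9417, array([-0. ,  4.4, 15.8]), array([-0.1,  1. , -1.6]), 14.04)
down True (14.4583, array([ 0. ,  4.3, 11.6]), array([-0.4, -1.6,  5. ]), 13.95)
```

View pics/g4.png

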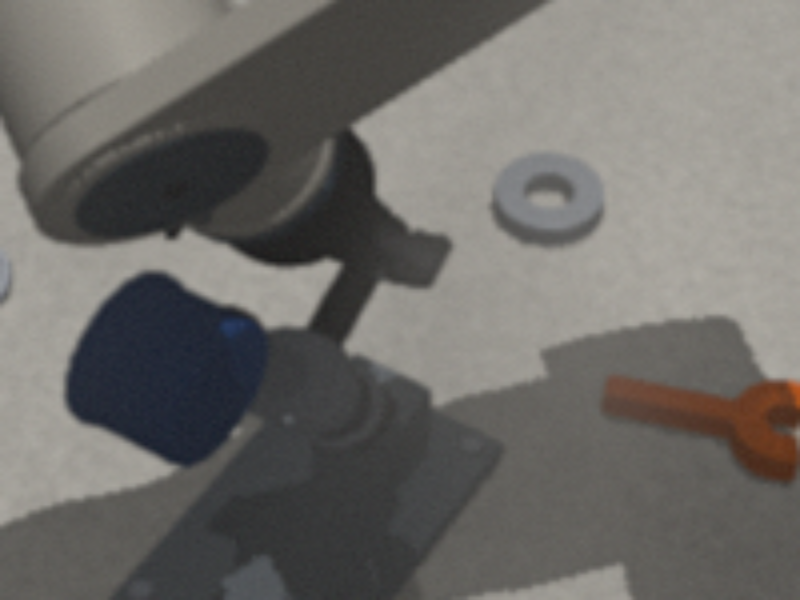

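It meets home resistance at y≈+5 and the lower collar at z≈11.6, so it is in the neck. I'll relax the pressure, seat lightly and release.

Run:
```python
from h import *
r.line_to(gp(.0043,.0121,DEP),velocity=.01);print(guide())
c=r.line_to(gp(.008,.0121,DEP),velocity=.01,contact_N=3);print("home",c,guide())
r.gripper_to(.06);r.pause(.3);print(guide())
R=readout.get_obs()['ee_rot'];p=readout.get_obs()['position']
c=r.line_to(p-R[:,2]*.07,velocity=.06,contact_N=5);print(c,guide())
cv2.imwrite("pics/side5.png",imaging.snapshot("side"))
cv2.imwrite("pics/g5.png",cv2.resize(cv2.imread("pics/side5.png")[200:360,220:420],None,fx=4,fy=3.75))
```

```text
(14.775, array([ 0.1,  4.4, 11.9]), array([0.4, 1.3, 1.2]), 14.04)
home True (15.0333, array([-0. ,  5.2, 11.6]), array([ 0.1, -2.4,  3.8]), 14.29)
(15.8333, array([-0.2,  5.4, 11.4]), array([-0.1, -0.1, -0.3]), 59.94)
False (17.15, array([-0.2,  5.6, 80.9]), array([-0.1, -0.2,  0.6]), 59.9)
```

View pics/g5.png

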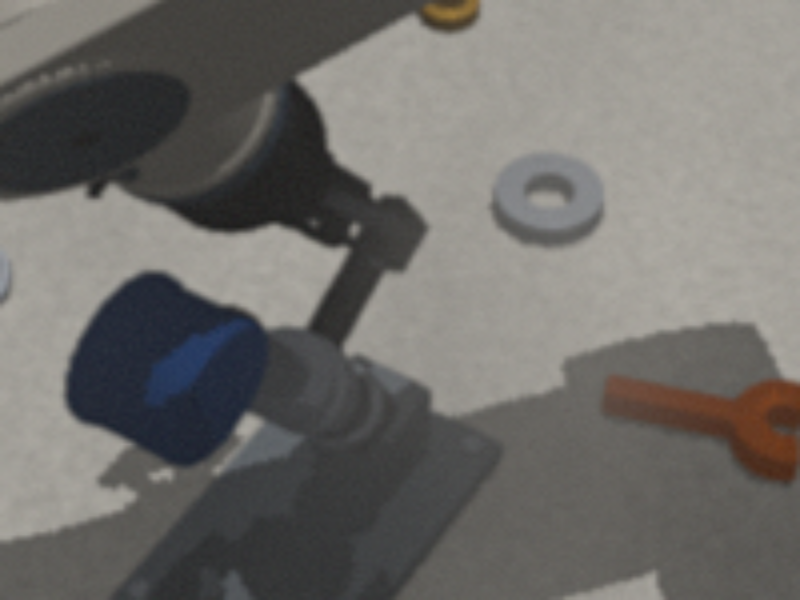

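Stop stays put with the handle uphill. I'll retreat clear and check both views.

Run:
```python
from h import *
p=readout.get_obs()['position']
r.line_to(p-GY*.12+GZ*.05,velocity=.12)
r.goto_joints([-64.194, 20.225, 93.587, 0, 66.188, -0.138])
print(guide()[0],readout.get_obs()['position'],readout.get_obs()['ft_force'].round(2))
a=imaging.snapshot("side");b=imaging.snapshot("top")
cv2.imwrite("pics/side6.png",a);cv2.imwrite("pics/top6.png",b)
A=cv2.resize(a[220:370,220:370],(400,400),interpolation=2);B=cv2.resize(b[170:290,190:310],(400,400),interpolation=2)
cv2.imwrite("pics/g6.png",np.hstack([A,B]))
t0=cv2.imread("pics/top0.png");d=cv2.absdiff(t0,b).max(2);d=cv2.medianBlur(d,5)
n,l,st,c=cv2.connectedComponentsWithStats((d>40).astype(np.uint8))
print([(s[:5].tolist()) for s in st[1:] if s[4]>15])
```

```text
20.9 [ 0.27431045 -0.56155691  0.23139995] [ 1.27 -0.12 -0.4 ]
[[352, 165, 19, 30, 255], [372, 198, 11, 7, 33], [361, 205, 5, 7, 23], [260, 230, 23, 16, 209], [286, 237, 11, 11, 73], [557, 333, 6, 7, 28], [627, 349, 9, 4, 25], [606, 353, 18, 26, 231], [622, 356, 12, 7, 38], [628, 367, 10, 12, 54]]
```

View pics/g6.png

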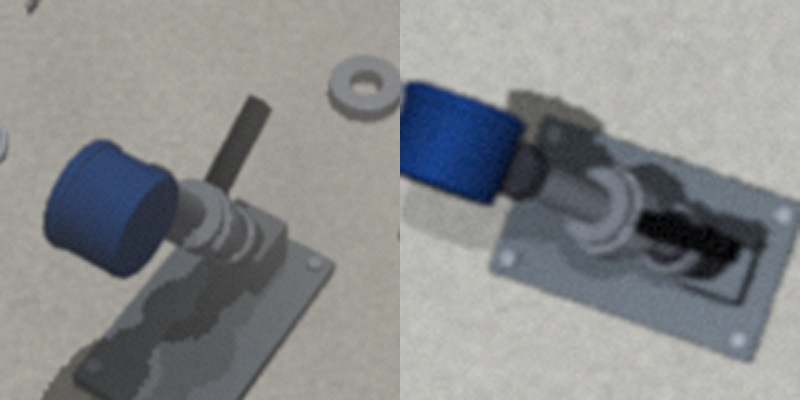

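View pics/top6.png

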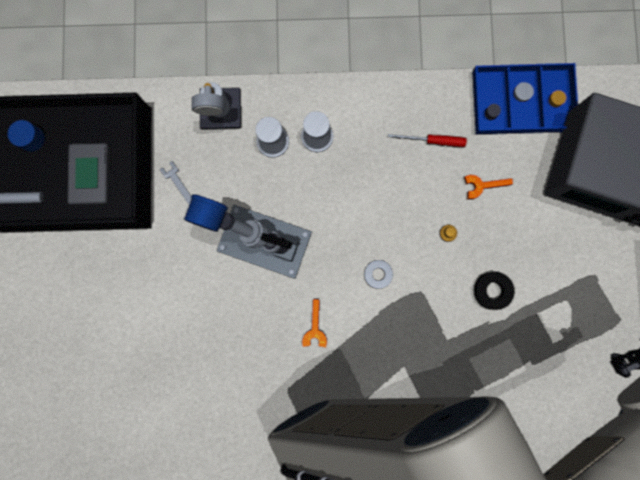

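Run:
```python
from h import *
b=cv2.imread("pics/top6.png");t0=cv2.imread("pics/top0.png")
m=((b.mean(2)<40)).astype(np.uint8)[225:260,255:300]
ys,xs=np.nonzero(m&(cv2.absdiff(t0,b).max(2)[225:260,255:300]>15));print(xs.min()+255,xs.max()+255,ys.min()+225,ys.max()+225)
for y in(.003,-.013,-.03):
    print(y,"far end top-face",proj("top",GO+GY*(y-.1)+GZ*(.012+.011)).round(1),"bar start",proj("top",GO+GY*(y-.026)+GZ*.023).round(1))
    print("   side far end", proj("side",GO+GY*(y-.1)+GZ*.023).round(1))
```

```text
261 297 233 252
0.003 far end top-face [286.4 243.2] bar start [259.2 234.8]
   side far end [315.5 254.7]
-0.013 far end top-face [292.5 245.1] bar start [265.  236.6]
   side far end [319.3 247.5]
-0.03 far end top-face [299.  247.1] bar start [271.1 238.5]
   side far end [323.4 239.8]
```

The handle's far end is at about (292,244) in the top view. That is the lower edge of its end face, predicted about 5 px beyond 286.4 when home. In the side view it is at about (318,257), against (315.5,254.7) predicted when home and (319,247.5) if it were 16 mm short. Both agree with home, so I'll hand in.

Run:
```python
from h import *
r.close_job();print("done")
```

```text
the job is handed in; nothing more can be done
done
```

The C-shaped stop is on the probe's neck, handle uphill, and the job is handed in. The arm was back at its start pose at 20.9 s of the 64 s allowed.

**What I did:** I gripped the stop by its handle and slid it in gap first, at the neck height estimated from the top picture (z ≈ +16 mm). It went in without touching.

**By feel:**
- The stop met light resistance (5 N threshold) at about y = +5 mm, about 2 mm past the stated home of +3 mm. That is within the error of my grasp and the calibration.
- It touched the lower collar at about z = 11.6 mm, so the neck's middle is at about +14 mm rather than +16 mm.

**Last pictures:**
- The C sits between the two collars. The handle's far end is within about 3 px of the home position in both views.
- In the before and after top views, the only changes were at the stop's old and new places and at the arm itself and its shadow. No bystander moved.

No check failed. The side view sat about 1 px off the top view, but by the same amount for both stem and stop, so it did not affect the fit.

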